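# Close the cold well's drain and load its topping pans

## Task

Get the cake stand's cold well ready: before any pan goes in, use the T-handle key to screw the brass drain plug in the well's sump clockwise fully home against its stop (up to about one full turn, so several strokes may be needed). Then hang all the lidded topping pans level in the well's opening, side by side, and press every lid down fully home. Leave the key standing upright in its stand again; do not tip the pans, keep the fingers off the plug and leave the jar and the spoon where they are.

Things in the scene. Friction and masses are not known exactly. Their poses are not given: they have to be found in the camera images.
- well: stainless countertop cold well, fixed, 240 (x) x 420 (y) x 130 mm high. Origin: centre of its underside, on the table. Flat top with one centred opening, 160 (x) x 340 (y) mm, for up to three pans side by side along y: each lies with its length along the well's x and hangs by its flange ends on the two long edges, its underside then 72 mm above the table. Floor 45 mm above the table
- well_drain (a point): centre of the mouth of the square drain sump in the well's floor, level with that floor (45 mm above the table); axes as the well's. The sump is 40 x 40 mm and 33 mm deep; the brass drain plug stands upright at its centre. Its head is 14 mm square with a tapered top; the top is 34 mm above the table, 22 mm above the sump's bottom
- drain (a joint): rad, turn of the brass drain plug, growing as it is turned clockwise seen from above: 0 to 1.5 at the start (open), 6.0 screwed home against its stop. At value v the head's sides are turned by v clockwise from the well's x and y axes. It turns stiffly (about 0.2 N m) and neither rises nor sinks
- key: T-handle drain key, loose, 0.25 kg, 177 mm tall, upright in its stand. Origin: centre of its open lower end; x along the T bar, z up. Lower end: square socket 16 mm inside (sides along x and y), 20 mm deep, 22 mm outside; then a 14 mm round shaft. Seated on the plug's head its lower end is 14 mm above the table; about 0.2 rad of play each way
- key_bar (a point): middle of the key's black T bar, 166 mm above its lower end; the bar is 100 mm long (x), 16 mm wide (y), 22 mm high (z)
- stand: the key's stand, fixed: round steel foot 84 mm wide, 6 mm thick, with an upright round sleeve at its centre, bore 36 mm, flared at the mouth, 76 mm above the table. Origin: centre of the foot's underside. The parked key's lower end rests on the foot inside the sleeve, 6 mm above the table; it may lean a few degrees
- pan1: lidded stainless topping pan, loose, 0.25-0.5 kg (may be absent). Origin: centre of underside; x along its length, z up; alike end for end. Flange 176 x 104 x 4 mm, its underside 58 mm above the pan's underside; below it the body tapers from 150 x 88 to 136 x 76 mm. A white push-fit lid 168 x 96 x 8 mm sits 62 mm (when home) above the underside; the pan is carried by the lid's handle
- lid1 (a joint): m, how far the lid of pan1 stands proud of its pan: 0 = pressed fully home, 0.006 = as far up as it goes. It slides straight down against a friction of about 7 N and stays where it is left
- lid1_handle (a point): middle of the top of the black bar handle on pan1's lid, 46 mm above the lid's underside (108 mm above the pan's with the lid home); the bar is 80 mm long (along the pan's x), 14 mm wide; the lid's upper face is 38 mm below this point. Press here, or grip here from above with the tool's centre 14 mm below
- pan2: a pan exactly like pan1 (may be absent)
- lid2 (a joint): m, how far the lid of pan2 stands proud of its pan: 0 = pressed fully home, 0.006 = as far up as it goes. It slides straight down against a friction of about 7 N and stays where it is left
- lid2_handle (a point): middle of the top of the black bar handle on pan2's lid, 46 mm above the lid's underside (108 mm above the pan's with the lid home); the bar is 80 mm long (along the pan's x), 14 mm wide; the lid's upper face is 38 mm below this point. Press here, or grip here from above with the tool's centre 14 mm below
- pan3: a pan exactly like pan1 (may be absent)
- lid3 (a joint): m, how far the lid of pan3 stands proud of its pan: 0 = pressed fully home, 0.006 = as far up as it goes. It slides straight down against a friction of about 7 N and stays where it is left
- lid3_handle (a point): middle of the top of the black bar handle on pan3's lid, 46 mm above the lid's underside (108 mm above the pan's with the lid home); the bar is 80 mm long (along the pan's x), 14 mm wide; the lid's upper face is 38 mm below this point. Press here, or grip here from above with the tool's centre 14 mm below
- jar: bystander: lidded glass jar, 80 mm wide, 130 mm tall, origin under its centre
- spoon: bystander: serving spoon 180 mm long lying on the table

How it is judged:
On the way, in this order (a step that is already met when the one before it is completed fails the run):
1. the drain plug is screwed fully home while no pan is in the well yet (value of joint drain above 5.8 rad and not (z of pan1 in the frame of well between 0.066 and 0.076 m and x of pan1 in the frame of well between -0.014 and 0.014 m and y of pan1 in the frame of well between -0.13 and 0.13 m and angle between pan1's own z axis and vertical below 0.06 rad) and not (z of pan2 in the frame of well between 0.066 and 0.076 m and x of pan2 in the frame of well between -0.014 and 0.014 m and y of pan2 in the frame of well between -0.13 and 0.13 m and angle between pan2's own z axis and vertical below 0.06 rad) and not (z of pan3 in the frame of well between 0.066 and 0.076 m and x of pan3 in the frame of well between -0.014 and 0.014 m and y of pan3 in the frame of well between -0.13 and 0.13 m and angle between pan3's own z axis and vertical below 0.06 rad)), for 0.2 s.
2. all the pans hang level in the well (z of pan1 in the frame of well between 0.066 and 0.076 m and x of pan1 in the frame of well between -0.014 and 0.014 m and y of pan1 in the frame of well between -0.13 and 0.13 m and angle between each of pan1, pan2, pan3's own z axis and vertical below 0.06 rad and z of pan2 in the frame of well between 0.066 and 0.076 m and x of pan2 in the frame of well between -0.014 and 0.014 m and y of pan2 in the frame of well between -0.13 and 0.13 m and z of pan3 in the frame of well between 0.066 and 0.076 m and x of pan3 in the frame of well between -0.014 and 0.014 m and y of pan3 in the frame of well between -0.13 and 0.13 m), for 0.2 s.
At the end, for the whole second after the job is handed in: plug joint above 5.8; key in its sleeve, under 12 mm off axis, lower end under 20 mm up, leaning under 0.15 rad; every pan at rest in the opening, underside 66 to 76 mm up, under 14 mm off the centre line, 130 mm along it, tilt under 0.06 rad; every lid within 1.5 mm of home (all of step 2 and value of joint drain above 5.8 rad and horizontal distance between key and stand below 0.012 m and z of key in the frame of stand below 0.02 m and angle between key's own z axis and vertical below 0.15 rad and linear speed of each of key, pan1, pan2, pan3 below 0.02 m/s and value of joint each of lid1, lid2, lid3 below 0.0015 m); the robot touches nothing.
It fails at once if the fingers press on the drain plug (contact force between the fingers and drain above 1 N).
It fails at once if a pan is tipped by more than 0.6 rad (angle between any of pan1, pan2, pan3's own z axis and vertical above 0.6 rad).
It fails at once if a bystander (jar or serving spoon) is moved more than 40 mm (distance of any of jar, spoon from where it was at the start of the episode above 0.04 m).
Of pan1, pan2, pan3 only 2 to 3 are there at a start; the rules pass over those that are not, and their reading is None.
At some moment in a run one of pan1, pan2, pan3 may be knocked a few centimetres aside while the robot is not near it.
It also fails if it takes over 208 s, if anything falls off the work surface, if the arm or the gripper's body presses on something with over 40 N, if the wrist force passes 120 N, or if a joint passes its speed limit or range.

## Robot

A 6-joint arm with a two-finger parallel gripper is mounted at the origin on the work surface. World frame = base frame: x ahead of the robot, y to its left, z up, the work surface at z = 0. Lengths are in m, angles in rad, forces in N, time in s.
With the tool pointing down it reaches from about 0.35 to 1 m from the base axis. Payload 7.1 kg.
Tool frame: the origin (TCP) lies between the finger pads; the fingertips stand 22 mm ahead of it and the grasp point (between the pads) lies 3 mm ahead of it; x points along the fingers, y is the direction in which the jaws open and shut, and the axes are right-handed (so a half turn about x gives the same grasp; the last joint's range is limited). The gripper opens to 85 mm and grips with 20 to 120 N. Pads are 22 mm wide; open, the fingers measure 114 mm over their backs; the gripper's body (76 mm by 85 mm) begins 54 mm behind the grasp point. The pads swing forward as they close: fully open they stand 13 mm farther back than shut.
Start: joints at [-1.367, 0.423, 1.63, -0, 1.089, -0.019], TCP at [0.138, -0.61, 0.253] pointing down, gripper open.
Joint ranges: [-3, 3], [-0.9, 2.11], [0.09, 2.58], [-1.31, 4.45], [0.11, 2.69], [-2.54, 2.54]. Speed limits (rad/s): [2.39, 2.39, 3.01, 3.14, 3.14, 3.14].

## Interface

Orientations are given as a rotation vector (axis times angle).
In Python, from rig import manip gives the robot as it stands. The module is installed in compiled form; this text tells all that it offers. Calls block until the motion is done:
- manip.move_to(position, orientation): joint-space move of the TCP to a pose.
- manip.servo_line(position, orientation=None, rate=0.15): straight line of the TCP; orientation=None keeps the orientation; rate is the mean speed in m/s.
- manip.set_joints(angles): joint-space move.
- manip.command_gripper(opening, f_grip=None): finger opening in m; f_grip is the grip in N (None keeps the last); returns when the fingers have stopped.
- manip.hold(seconds).
- manip.solve_ik(position, orientation): joint angles nearest the present ones, or None.
- manip.camera(name): name is "scene" or "top"; returns a dict with "image" (384x512x3 uint8, red, green, blue), "fx", "fy", "cx", "cy" (pixels), "cam_to_world" (4x4, takes a point from camera to world coordinates). Camera axes: x right, y down, z forward; pixel columns grow to the right and rows downward; lengths in m; the calibration is good to about 2 mm. A picture is of the moment at which its call begins. There is no depth.
A pose or a line that the arm cannot do raises manip.IKError and nothing moves.
- manip.sign_off(): hands the job in, once; it reports no verdict.
Readings, each from a call of its own:
- manip.get_time(): time.
- manip.get_joint_positions(): joint angles.
- manip.get_joint_vel(): joint speeds.
- manip.get_tau(): joint torques, N m.
- manip.get_position(): TCP position.
- manip.get_ee_rot(): TCP orientation.
- manip.get_contact_force(): force on the tool from outside, world axes, zero at the start.
- manip.get_torque(): the same for the moment, N m.
- manip.get_width(): finger opening in m.
Only numpy, scipy, OpenCV 4.12 (cv2) and the standard library are available. Lean on these libraries where they do the work, as an engineer would, in place of code of your own. Each camera call takes 0.05 s, during which the arm holds its last target. There are 200 camera calls.

## Working session

There is one attempt and no reset: what is moved stays moved. The work goes in short steps, each a Python script; the robot and the scene stay as the last script left them, time stands still between calls to the robot, and variables do not carry over. Pictures are saved under pics/ and viewed, about 12 in all and at most 16, crops included, and the job is handed in when it is done.

```bash
mkdir -p pics; ls; python3 - <<'E'
from rig import manip
import cv2, numpy as np
for n in ("scene","top"):
    c=manip.camera(n); cv2.imwrite(f"pics/{n}0.png",cv2.resize(c["image"][:,:,::-1],(800,600),interpolation=cv2.INTER_CUBIC)); cv2.imwrite(f"{n}0_raw.png",c["image"][:,:,::-1])
    print(n,c["fx"],c["fy"],c["cx"],c["cy"]); print(np.round(c["cam_to_world"],3))
print(manip.get_time(),manip.get_ee_rot(),manip.get_position(),manip.get_width())
E
```

```text
pics
scene 442.98603212793745 442.98603212793745 255.27707986338737 187.70568452256893
[[-0.708  0.443 -0.55   1.188]
 [ 0.706  0.433 -0.56   0.685]
 [-0.01  -0.785 -0.619  0.881]
 [ 0.     0.     0.     1.   ]]
top 390.8807394707273 390.8807394707273 255.74333531414715 192.04804365042824
[[ 2.800e-02 -9.880e-01  1.540e-01  3.290e-01]
 [-1.000e+00 -2.800e-02  1.000e-03  4.000e-03]
 [ 3.000e-03 -1.540e-01 -9.880e-01  1.229e+00]
 [ 0.000e+00  0.000e+00  0.000e+00  1.000e+00]]
0.1 [ 2.10406764  0.23686161 -2.10433618] [ 0.13804075 -0.60908784  0.25261723] 0.08509625531250598
```

View pics/top0.png

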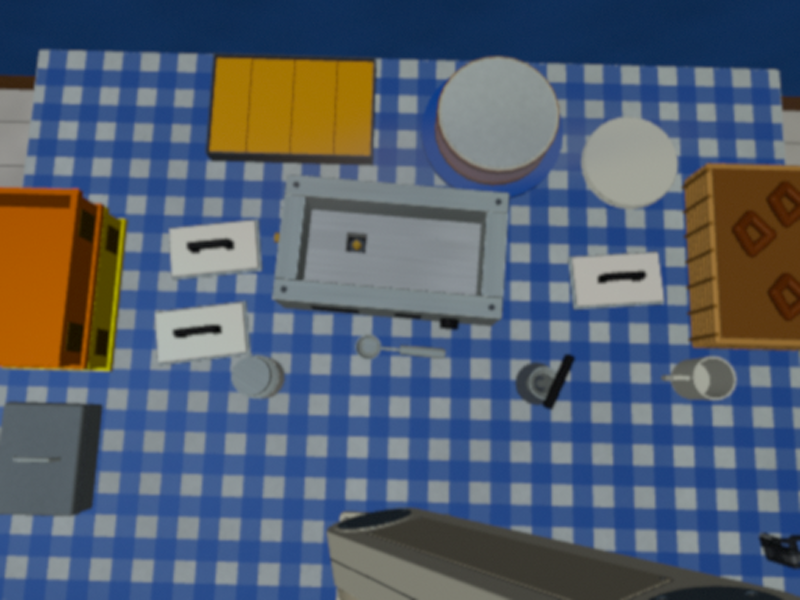

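View pics/scene0.png

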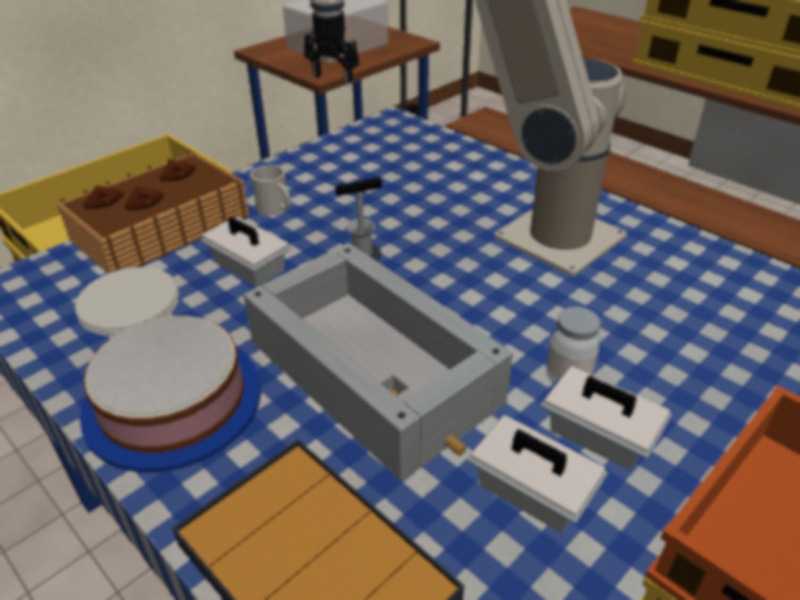

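Top view: three pans (lids centred at about (213,248), (201,333) and (617,280)), well centre about (392,248), sump (356,242), key bar (560,381), jar (257,376), spoon (400,348). The scene view agrees.

```bash
cat > h.py <<'E'
import numpy as np, cv2
from rig import manip
from scipy.spatial.transform import Rotation as R
K=0.64
def shot(n):
    c=manip.camera(n); c["bgr"]=np.ascontiguousarray(c["image"][:,:,::-1]); return c
def ray(c,uv):
    T=np.array(c["cam_to_world"]); d=T[:3,:3]@np.array([(uv[0]-c["cx"])/c["fx"],(uv[1]-c["cy"])/c["fy"],1.])
    return T[:3,3],d/np.linalg.norm(d)
def plane(c,uv,z):
    o,d=ray(c,uv); return o+d*(z-o[2])/d[2]
def tri(c1,u1,c2,u2):
    (o1,d1),(o2,d2)=ray(c1,u1),ray(c2,u2)
    s=np.linalg.lstsq(np.stack([d1,-d2],1),o2-o1,rcond=None)[0]
    p,q=o1+s[0]*d1,o2+s[1]*d2
    return (p+q)/2,np.linalg.norm(p-q)
def proj(c,p):
    T=np.array(c["cam_to_world"]); q=T[:3,:3].T@(np.asarray(p)-T[:3,3])
    return np.array([c["fx"]*q[0]/q[2]+c["cx"],c["fy"]*q[1]/q[2]+c["cy"]])
def masks(c):
    h=cv2.cvtColor(c["bgr"],cv2.COLOR_BGR2HSV); 
    return (h[...,2]<50).astype(np.uint8), ((h[...,1]<45)&(h[...,2]>150)).astype(np.uint8)
def comps(m,roi,amin=8):
    x0,y0,x1,y1=[int(v) for v in roi]; out=[]
    mm=np.zeros_like(m); mm[y0:y1,x0:x1]=m[y0:y1,x0:x1]
    n,l,s,ce=cv2.connectedComponentsWithStats(mm)
    for i in range(1,n):
        if s[i,4]>=amin: out.append((s[i,4],ce[i],np.argwhere(l==i)[:,::-1].astype(np.float32)))
    return sorted(out,key=lambda t:-t[0])
def down(yaw,lean=None):
    """tool x down, tool y (jaw axis) at angle yaw in world xy"""
    x=np.array([0,0,-1.]); y=np.array([np.cos(yaw),np.sin(yaw),0]); M=np.stack([x,y,np.cross(x,y)],1)
    if lean is not None: M=lean.as_matrix()@M
    return R.from_matrix(M).as_rotvec()
def seg(pts,wpx=0):
    """ends of a bar blob along main axis (minAreaRect)"""
    (cx,cy),(w,h),a=cv2.minAreaRect(pts); a=np.radians(a if w>h else a+90)
    L=max(w,h); d=np.array([np.cos(a),np.sin(a)])*L/2
    return np.array([cx,cy])-d,np.array([cx,cy])+d,(w,h)
E
python3 - <<'E'
from h import *
t=shot("top"); s=shot("scene")
for nm,c,rois in (("top",t,[(100,140,170,175),(100,195,170,230),(360,160,430,190),(325,215,385,270)]),("scene",s,[(320,270,365,310),(365,235,415,270),(140,135,170,160),(205,105,250,130)])):
    dk,wh=masks(c)
    for r in rois:
        for a,ce,p in comps(dk,r,20)[:2]:
            e=seg(p); print(nm,r,a,ce.round(1),e[0].round(1),e[1].round(1),np.round(e[2],1))
dk,wh=masks(t)
for r in [(90,130,180,185),(90,190,165,240),(355,150,435,205)]:
    a,ce,p=comps(wh|dk,r,300)[0]; (cx,cy),wh_,an=cv2.minAreaRect(p); print("lid",a,cx,cy,wh_,an,plane(t,(cx,cy),.072).round(3), [plane(t,q,.072).round(3)[:2] for q in cv2.boxPoints(((cx,cy),wh_,an))])
# well dots
def dot(c,uv,r=5):
    g=cv2.cvtColor(c["bgr"],cv2.COLOR_BGR2GRAY).astype(float); x,y=np.round(uv).astype(int)
    w=g[y-r:y+r+1,x-r:x+r+1]; w=np.clip(np.median(w)-15-w,0,None); yy,xx=np.mgrid[y-r:y+r+1,x-r:x+r+1]
    return np.array([(w*xx).sum(),(w*yy).sum()])/w.sum()
T=np.array([(296,184),(498,202),(491,307),(284,289)])*K; S=np.array([(403,415),(257,293),(347,250),(497,351)])*K
P=[]
for a,b in zip(T,S):
    a=dot(t,a);b=dot(s,b); p,e=tri(t,a,s,b); q=plane(t,a,.13); q2=plane(s,b,.13); P.append((q+q2)/2); print("dot",a.round(1),b.round(1),p.round(4),e.round(4),q.round(4),q2.round(4))
P=np.array(P); print("centre",P.mean(0), "long yaw",np.degrees([np.arctan2(*(P[0]-P[1])[1::-1]),np.arctan2(*(P[3]-P[2])[1::-1])]))
up=lambda im,x0,y0,x1,y1,w,h: cv2.resize(im[y0:y1,x0:x1],(w,h),interpolation=cv2.INTER_CUBIC)
im=np.hstack([up(t["bgr"],215,140,245,170,400,400),up(s["bgr"],235,230,265,260,400,400)])
im2=np.hstack([up(t["bgr"],320,215,380,270,400,200*0+366),up(s["bgr"],205,105,265,160+5,400,366)])
cv2.imwrite("pics/crop1.png",cv2.resize(np.vstack([im,im2]),(600,575)))
E
```

```text
top (100, 140, 170, 175) 104 [133.9 156.4] [147.9 155.4] [121. 158.] [ 4.9 27.1]
top (100, 195, 170, 230) 90 [125.9 211.3] [140. 210.] [112.  212.8] [ 3.7 28.2]
top (360, 160, 430, 190) 93 [397.8 176.6] [411.  176.1] [383.9 177.3] [ 3.6 27.2]
top (325, 215, 385, 270) 202 [356.8 244.2] [365. 228.] [349.2 259.6] [ 6.3 35.3]
scene (320, 270, 365, 310) 302 [345.  287.7] [328.6 280.4] [360.8 297.8] [36.5 12. ]
scene (365, 235, 415, 270) 275 [390.  251.8] [374.5 246.2] [404.8 260.2] [33.4 11.9]
scene (140, 135, 170, 160) 112 [155.  146.5] [145.7 142.3] [164.8 152.6] [21.6  7.9]
scene (205, 105, 250, 130) 172 [229.1 118.9] [243.3 116.4] [215.  121.8] [ 6.4 28.8]
lid 1449 133.8082275390625 158.67808532714844 (30.09687614440918, 59.565643310546875) 83.9909896850586 [0.602 0.377 0.072] [array([0.636, 0.475]), array([0.661, 0.296]), array([0.568, 0.281]), array([0.543, 0.458])]
lid 1597 125.4334487915039 212.68429565429688 (32.07292175292969, 60.99113082885742) 83.2901611328125 [0.437 0.39  0.072] [array([0.471, 0.489]), array([0.498, 0.31 ]), array([0.403, 0.292]), array([0.377, 0.469])]
lid 1452 394.6620788574219 178.2551727294922 (31.357561111450195, 55.90336990356445) 86.633544921875 [ 0.563 -0.412  0.072] [array([ 0.604, -0.326]), array([ 0.619, -0.496]), array([ 0.523, -0.498]), array([ 0.508, -0.33 ])]
dot [189.2 117.7] [256.5 265.4] [0.7162 0.2059 0.1294] 0.0011 [0.7156 0.2061 0.13  ] [0.7168 0.2058 0.13  ]
dot [318.6 128.7] [161.6 185.9] [ 0.6956 -0.1763  0.1338] 0.0105 [ 0.6928 -0.1732  0.13  ] [ 0.6956 -0.1862  0.13  ]
dot [314.2 196.2] [222.8 156.5] [ 0.4917 -0.1598  0.1414] 0.0006 [ 0.4932 -0.1613  0.13  ] [ 0.4811 -0.1731  0.13  ]
dot [181.2 184.7] [317.8 224.1] [0.5155 0.2184 0.1306] 0.001 [0.5159 0.2181 0.13  ] [0.5146 0.2184 0.13  ]
centre [0.60320687 0.01933523 0.13      ] long yaw [86.72803322 85.82861148]
```

View pics/crop1.png

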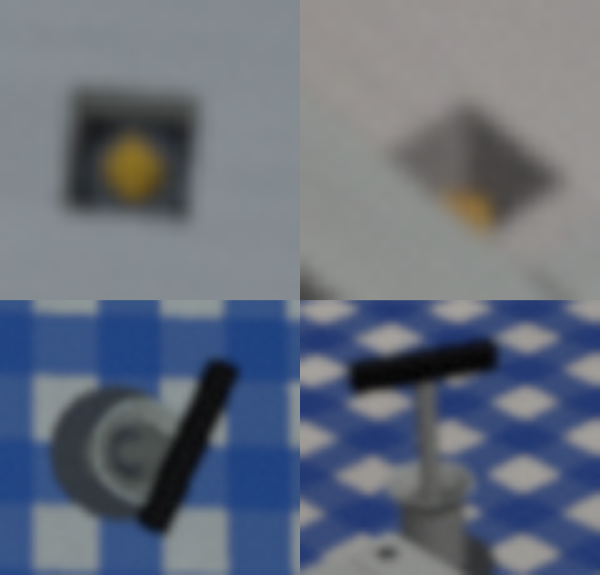

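Crop shows the sump mouth with the brass head at its middle (raw top about (228,156)), and the key with its bar to the right of the sleeve in the top view, leaning only slightly.

```bash
python3 - <<'E'
from h import *
t=shot("top"); s=shot("scene")
A,eA=tri(t,(365,228),s,(215,121.8)); B,eB=tri(t,(349.2,259.6),s,(243.3,116.4)); C,eC=tri(t,(356.8,244.2),s,(229.1,118.9))
print("bar",A.round(4),B.round(4),C.round(4),eA,eB,eC,"len",np.linalg.norm(A-B))
print("plane .172/.18",[plane(t,p,.178).round(4) for p in [(365,228),(349.2,259.6),(356.8,244.2)]])
for n,a,b in (("L1",(133.9,156.4),(345,287.7)),("L2",(125.9,211.3),(390,251.8)),("R",(397.8,176.6),(155,146.5))):
    p,e=tri(t,a,s,b); print(n,p.round(4),e.round(4),plane(t,a,.108).round(4))
h=cv2.cvtColor(t["bgr"],cv2.COLOR_BGR2HSV)
br=((h[...,0]>12)&(h[...,0]<32)&(h[...,1]>110)&(h[...,2]>60)).astype(np.uint8)
for a,ce,p in comps(br,(215,140,245,170),3): print("brass",a,ce,plane(t,ce,.034).round(4))
g=cv2.cvtColor(t["bgr"],cv2.COLOR_BGR2GRAY); 
sm=((g<np.median(g[145:168,240:260])-30)).astype(np.uint8)|br
for a,ce,p in comps(sm,(212,140,245,170),20): 
    r=cv2.minAreaRect(p); print("sump",a,r,plane(t,r[0],.045).round(4))
print("foot",plane(t,(343.1,245.1),.006).round(4),"mouth",plane(t,(346.7,244.6),.076).round(4))
# stand foot blob: dark grey desaturated
m=((h[...,1]<90)&(h[...,2]<120)&(h[...,2]>=50)).astype(np.uint8)
for a,ce,p in comps(m,(325,220,370,270),60):
    r=cv2.minEnclosingCircle(p); print("foot blob",a,ce,r,plane(t,r[0],.006).round(4))
print("jar",plane(t,(257*K,372*K),.13).round(3))
gray=cv2.resize(t["bgr"][225:265,325:375],(625,500),interpolation=cv2.INTER_CUBIC); cv2.imwrite("pics/key.png",gray)
E
```

```text
bar [ 0.4044 -0.2934  0.1696] [ 0.3194 -0.2499  0.1719] [ 0.3613 -0.2715  0.171 ] 0.0004375428454964137 0.001906923414898361 0.0033930050996721613 len 0.09552552296373457
plane .172/.18 [array([ 0.4037, -0.2909,  0.178 ]), array([ 0.3189, -0.2477,  0.178 ]), array([ 0.3599, -0.2683,  0.178 ])]
L1 [0.6032 0.3701 0.0951] 0.0003 [0.6    0.3661 0.108 ]
L2 [0.4384 0.3818 0.0947] 0.0013 [0.4375 0.3768 0.108 ]
R [ 0.5645 -0.414   0.0954] 0.0013 [ 0.5614 -0.4088  0.108 ]
brass 24 [227.875      156.66666667] [0.6254 0.0956 0.034 ]
sump 165 ((227.5, 155.0), (12.0, 13.0), 90.0) [0.6279 0.0961 0.045 ]
foot [ 0.361  -0.2704  0.006 ] mouth [ 0.3609 -0.2652  0.076 ]
foot blob 502 [342.07171315 244.33067729] ((346.7449035644531, 243.25509643554688), 17.331438064575195) [ 0.367  -0.2817  0.006 ]
jar [0.363 0.256 0.13 ]
```

View pics/key.png

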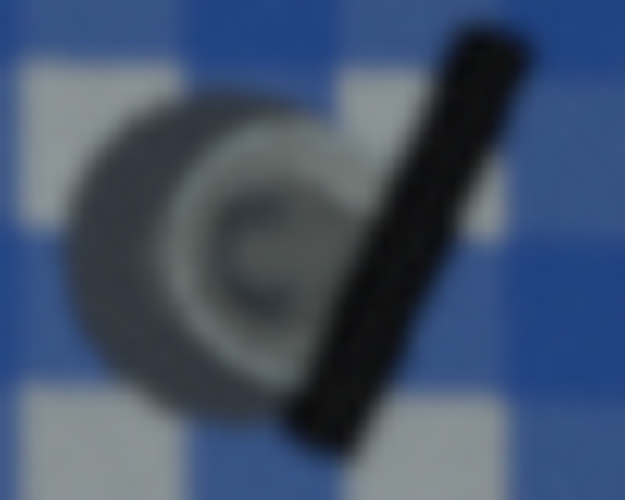

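```bash
python3 - <<'E'
from h import *
t=shot("top"); s=shot("scene")
print("sump scene",plane(s,(252.6,246.3),.045).round(4), proj(s,(.628,.096,.045)).round(1))
M=R.from_rotvec(manip.get_ee_rot()).as_matrix(); print("yaw now",np.degrees(np.arctan2(M[1,1],M[0,1])))
P=[.628,.096,.19]
for y in range(-180,180,30):
    q=manip.solve_ik(P,down(np.radians(y))); print(y,None if q is None else np.round(q,2))
for y in (62.9,-117.1): 
    for z in (.175,.27,.35): q=manip.solve_ik([.3613,-.2715,z],down(np.radians(y))); print(y,z,None if q is None else np.round(q,2))
print(manip.solve_ik([.6,.1,.4],down(0)))
E
```

```text
sump scene [0.6241 0.0977 0.045 ] [251.1 246.7]
yaw now -77.23456887290628
-180 None
-150 None
-120 [0.13 0.51 1.65 0.   0.98 2.23]
-90 [ 0.13  0.51  1.65 -0.    0.98  1.7 ]
-60 [ 0.13  0.51  1.65 -0.    0.98  1.18]
-30 [0.13 0.51 1.65 0.   0.98 0.66]
0 [ 0.13  0.51  1.65 -0.    0.98  0.13]
30 [ 0.13  0.51  1.65  0.    0.98 -0.39]
60 [ 0.13  0.51  1.65 -0.    0.98 -0.91]
90 [ 0.13  0.51  1.65 -0.    0.98 -1.44]
120 [ 0.13  0.51  1.65 -0.    0.98 -1.96]
150 [ 0.13  0.51  1.65 -0.    0.98 -2.49]
62.9 0.175 [-0.67  0.29  2.06 -0.    0.79 -1.77]
62.9 0.27 [-0.67  0.14  1.98 -0.    1.02 -1.77]
62.9 0.35 [-0.67  0.05  1.89 -0.    1.2  -1.77]
-117.1 0.175 [-0.67  0.29  2.06 -0.    0.79  1.37]
-117.1 0.27 [-0.67  0.14  1.98  0.    1.02  1.37]
-117.1 0.35 [-0.67  0.05  1.89  0.    1.2   1.37]
[ 1.45583950e-01  2.69286017e-01  1.51004135e+00 -4.44089210e-16
  1.36226529e+00  1.45583950e-01]
```

```bash
python3 - <<'E'
from h import *
y=np.radians(62.9); p=np.array([.3613,-.2715,0])
manip.move_to(p+[0,0,.28],down(y)); manip.command_gripper(.05,30)
manip.servo_line(p+[0,0,.175],rate=.12); f0=np.array(manip.get_contact_force())
manip.command_gripper(0,30); print("w",manip.get_width(),manip.get_position(), manip.get_contact_force()-f0)
manip.command_gripper(0,80)
manip.servo_line(p+[0,0,.335],rate=.15); print(manip.get_contact_force()-f0,manip.get_width())
t=shot("top"); s=shot("scene"); 
for c in (t,s): print(proj(c,p+[0,0,.166]),proj(c,p+[0,0,.332]))
cv2.imwrite("pics/lift.png",np.vstack([cv2.resize(s["bgr"][30:170,150:310],(640,560),interpolation=cv2.INTER_CUBIC)]))
print(manip.get_time())
E
```

```text
w 0.01544049912276545 [ 0.36173283 -0.27176033  0.17558901] [-1.52735994  0.45570996  5.50667671]
[-1.29032653  0.51303462 -1.95904596] 0.015054034433022407
[356.81613823 243.81823981] [375.67340639 242.12859637]
[229.67274126 120.35732865] [227.14832337  71.77409177]
5.3417
```

View pics/lift.png

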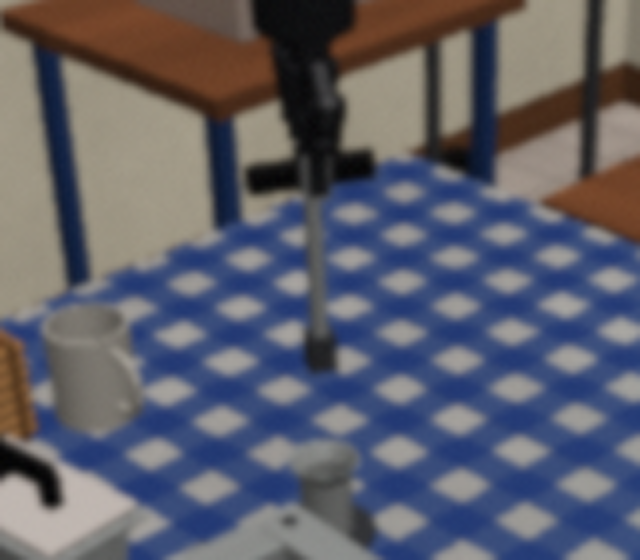

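The scene crop shows the key hanging upright, with its lower end at raw (230,122) against (229.7,120.4) predicted. Next: to the plug, descending by feel.

```bash
cat >> h.py <<'E'
def feel_down(p,yaw,z0,z1,f0,fmax,step=.002):
    z=z0
    while z>z1:
        z=max(z-step,z1); manip.servo_line([p[0],p[1],z],down(yaw),rate=.04)
        f=np.array(manip.get_contact_force())-f0
        if f[2]>fmax or np.hypot(f[0],f[1])>15: break
    return z,f
E
python3 - <<'E'
from h import *
p=np.array([.6262,.0966]); y=np.radians(150)
manip.move_to([*p,.345],down(y)); print(manip.get_position())
manip.servo_line([*p,.225],rate=.12); manip.hold(.2)
f0=np.array(manip.get_contact_force()); np.save("f0.npy",f0)
z,f=feel_down(p,y,.215,.184,f0,6); print(z,f.round(1),manip.get_torque().round(2),manip.get_position().round(4))
s=shot("scene"); t=shot("top"); 
a=s["bgr"][130:280,190:320]; b=t["bgr"][110:210,170:300]
cv2.imwrite("pics/plug1.png",np.hstack([cv2.resize(a,(390,450),interpolation=cv2.INTER_CUBIC),cv2.resize(b,(400,450))])); print(manip.get_time())
E
```

```text
[0.62601242 0.09543418 0.34501164]
0.20099999999999998 [-1.7 -0.4  8.7] [-0.01  0.33  0.04] [0.6269 0.0967 0.2023]
10.4
```

View pics/plug1.png

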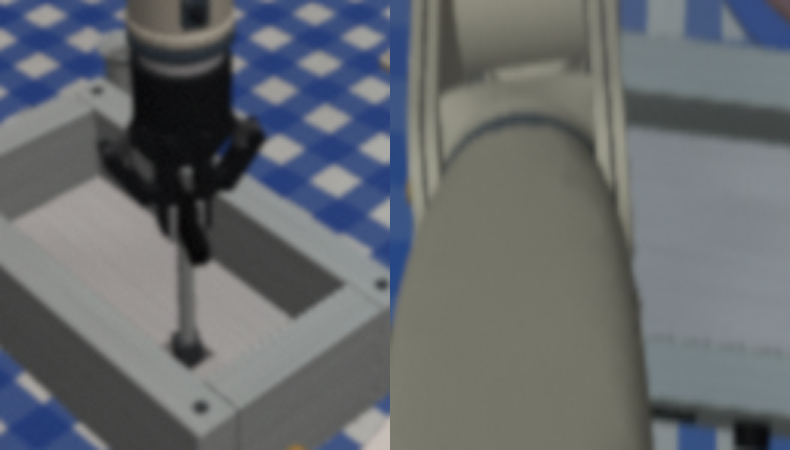

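The socket stands in the sump on the plug's head and the top view is blocked by the arm. I will rotate clockwise under light pressure until it drops on.

```bash
python3 - <<'E'
from h import *
p=np.array([.6262,.0966]); f0=np.load("f0.npy"); z=.201; y=np.radians(150)
for i in range(22):
    z,f=feel_down(p,y,z+.0005,.184,f0,9,.0015)
    pos=manip.get_position(); print(i,np.degrees(y).round(1),z.round(4),pos[2].round(4),f.round(1),manip.get_torque()[2].round(2))
    if pos[2]<.1865: break
    y-=.09; manip.servo_line([*p,z],down(y),rate=.04)
print(manip.get_time()); np.save("st.npy",[y,z])
E
```

```text
Traceback (most recent call last):
AttributeError: 'float' object has no attribute 'round'
```

```bash
python3 - <<'E'
from h import *
p=np.array([.6262,.0966]); f0=np.load("f0.npy"); z=.201; y=np.radians(150)
for i in range(22):
    z,f=feel_down(p,y,z+.0005,.184,f0,9,.0015)
    pos=manip.get_position(); print(i,round(np.degrees(y),1),round(z,4),round(pos[2],4),f.round(1),round(manip.get_torque()[2],2))
    if pos[2]<.1865: break
    y-=.09; manip.servo_line([*p,z],down(y),rate=.04)
print(manip.get_time()); np.save("st.npy",[y,z])
E
```

```text
0 150.0 0.1865 0.1875 [ 3.6 -3.  10.4] -0.15
1 144.8 0.184 0.1839 [ 5.3 -2.4  3.6] -0.02
16.3917
```

```bash
python3 - <<'E'
from h import *
p=np.array([.6262,.0966]); f0=np.load("f0.npy")
for d in (125,90,50,10,-30,-70,-110,-131):
    manip.move_to([*p,.184],down(np.radians(d))); f=manip.get_contact_force()-f0
    M=R.from_rotvec(manip.get_ee_rot()).as_matrix()
    print(d,round(np.degrees(np.arctan2(M[1,1],M[0,1])),1),f.round(1),manip.get_torque().round(2),manip.get_position().round(4),round(manip.get_time(),1))
s=shot("scene"); cv2.imwrite("pics/stroke1.png",cv2.resize(s["bgr"][130:280,190:320],(520,600),interpolation=cv2.INTER_CUBIC))
E
```

```text
125 125.3 [ 4.2 -2.   3.9] [-0.55 -1.34  0.02] [0.6262 0.0967 0.1839] 16.8
90 90.2 [ 3.8 -0.7  3.6] [-0.05 -1.29  0.14] [0.6261 0.0969 0.1839] 17.4
50 50.1 [6.4 2.1 0.4] [ 0.66 -2.    0.09] [0.627  0.0974 0.184 ] 18.2
10 10.1 [ 8.5  1.2 -1.3] [ 0.38 -2.65  0.16] [0.6278 0.0972 0.1841] 18.9
-30 -29.9 [8.5 0.6 0.4] [ 0.03 -2.45  0.12] [0.6275 0.0969 0.1842] 19.6
-70 -69.9 [ 6.8 -0.5  2.8] [-0.14 -1.93  0.14] [0.627  0.0967 0.1842] 20.3
-110 -109.9 [6.5 0.4 2.4] [ 0.08 -1.79  0.14] [0.6269 0.0969 0.1842] 21.0
-131 -130.9 [6.3 0.1 2.3] [ 0.22 -2.11  0.06] [0.6272 0.097  0.1841] 21.4
```

View pics/stroke1.png

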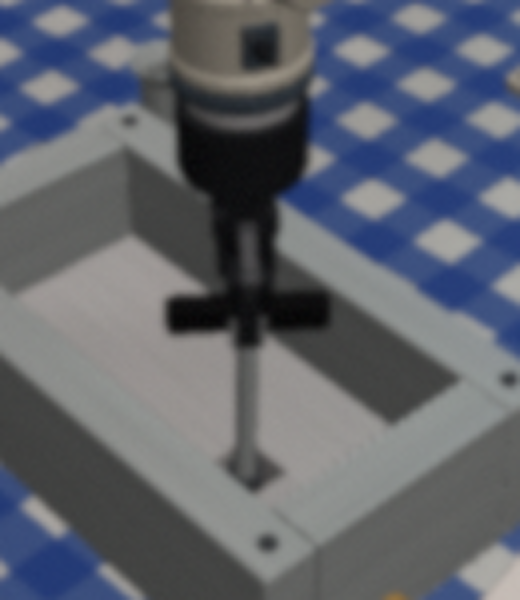

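Torque holds at about 0.14 N m through the stroke, and the picture shows the key upright in the sump. The steady +x force says the plug is slightly farther in x. I will ratchet back 90° and finish.

```bash
python3 - <<'E'
from h import *
p=np.array([.628,.0968]); f0=np.load("f0.npy"); r=np.radians
manip.move_to([*p,.184],down(r(-119))); print((manip.get_contact_force()-f0).round(1),manip.get_torque().round(2))
manip.servo_line([*p,.212],rate=.08); print((manip.get_contact_force()-f0).round(1))
manip.move_to([*p,.212],down(r(-29))); z,y=.206,r(-29)
for i in range(8):
    z,f=feel_down(p,y,z+.0005,.184,f0,9,.002)
    pos=manip.get_position(); print(i,round(np.degrees(y),1),round(pos[2],4),f.round(1),round(manip.get_torque()[2],2))
    if pos[2]<.1865: break
    y-=.07; manip.servo_line([*p,z],down(y),rate=.04)
else: raise SystemExit
for d in range(-45,-131,-5):
    if d>np.degrees(y): continue
    manip.move_to([*p,.184],down(r(d))); f=manip.get_contact_force()-f0; tz=manip.get_torque()[2]
    M=R.from_rotvec(manip.get_ee_rot()).as_matrix()
    print(d,round(np.degrees(np.arctan2(M[1,1],M[0,1])),1),f.round(1),round(tz,2),round(manip.get_time(),1))
    if tz>.9: break
E
```

```text
[2.3 0.7 5.4] [ 0.05 -0.91  0.01]
[-0.1 -1.2 -0.6]
0 -29.0 0.1842 [ 1.5 -3.7  2.5] 0.02
-45 -44.8 [ 3.2 -4.6  3.1] 0.04 27.2
-50 -49.7 [ 3.1 -4.   4.2] 0.09 27.4
-55 -54.7 [ 2.2 -4.1  3.2] 0.08 27.7
-60 -59.7 [ 1.9 -4.1  5. ] 0.07 27.9
-65 -64.7 [ 1.6 -3.9  5.3] 0.05 28.2
-70 -69.7 [ 2.3 -2.6  6.7] 0.05 28.4
-75 -74.7 [ 1.4 -2.3  7. ] 0.1 28.7
-80 -79.7 [ 2.6 -2.6  7.3] 0.12 28.9
-85 -84.7 [ 1.4 -1.9  5.2] 0.09 29.2
-90 -89.7 [ 1.7 -1.3  6.6] 0.1 29.4
-95 -94.7 [ 2.3 -1.8  6.7] 0.25 29.7
-100 -99.7 [3.4 0.3 7.1] 0.44 29.9
-105 -104.7 [ 2.3 -0.3  7.3] 0.31 30.2
-110 -109.7 [ 3.  -0.6  8.2] 0.57 30.4
-115 -114.8 [ 4.4 -1.1  7.2] -0.2 30.7
-120 -119.7 [4.2 0.8 7. ] -0.0 30.9
-125 -124.7 [ 3.4  0.8 10.9] 0.11 31.2
-130 -129.7 [5.2 0.8 6.1] -0.08 31.4
```

Torque rose to 0.57 N m at about −95 to −110° (the stop, near the predicted −89°), then fell, so the bar probably slipped in the jaws. Checking.

```bash
python3 - <<'E'
from h import *
print(manip.get_width(),manip.get_position())
s=shot("scene"); cv2.imwrite("pics/stop.png",cv2.resize(s["bgr"][130:260,200:310],(508,600),interpolation=cv2.INTER_CUBIC))
E
```

```text
0.014560819118225144 [0.6283784  0.09690331 0.18419067]
```

View pics/stop.png

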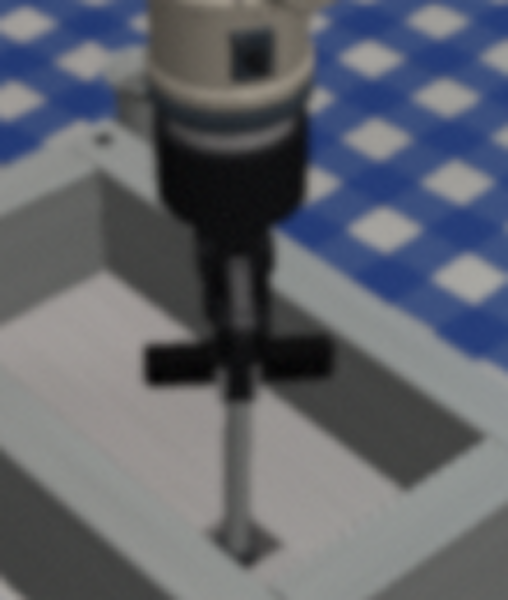

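The bar is still square in the jaws (same picture as at −131°), so the socket probably cammed over the head after the stop and may have backed the plug off. I will ratchet back 90° and repeat in fine steps, stopping at the first torque rise.

```bash
cat > turn.py <<'E'
from h import *
import sys
p=np.array([.6283,.0969]); f0=np.load("f0.npy"); r=np.radians
def back(d):
    manip.servo_line([*p,.212],rate=.08); manip.move_to([*p,.212],down(r(d)))
    z,f=feel_down(p,r(d),.206,.184,f0,10,.003); print("seat",d,round(z,4),manip.get_position()[2].round(4) if hasattr(manip.get_position()[2],'round') else manip.get_position(),f.round(1),round(manip.get_torque()[2],2))
    return z
def turn(a,b,step,lim):
    d=a
    while d>b:
        d-=step; manip.servo_line([*p,.184],down(r(d)),rate=.04) if False else manip.move_to([*p,.184],down(r(d)))
        f=manip.get_contact_force()-f0; tz=manip.get_torque()[2]
        print(round(d,1),f.round(1),round(tz,2),end=" | ")
        if tz>lim: break
    print(round(manip.get_time(),1)); return d
E
python3 - <<'E'
from turn import *
z=back(-40)
if z<.187: turn(-40,-125,4,.3)
E
```

```text
seat -40 0.188 0.1914 [-1.  -3.6 20.7] -0.17
```

```bash
python3 - <<'E'
from turn import *
z=back(-70)
if z<.187: turn(-70,-110,3,.3)
E
```

```text
seat -70 0.184 0.1841 [3.6 0.1 1. ] -0.02
-73 [2.2 0.3 1.3] -0.05 | -76 [1.2 0.1 2.6] -0.0 | -79 [3.  1.9 1.4] 0.05 | -82 [2.9 0.8 2.2] -0.02 | -85 [3.7 0.8 1.2] 0.07 | -88 [ 4.  -0.2  2.3] 0.09 | -91 [3.5 0.9 1.4] 0.12 | -94 [5.6 0.1 1.8] 0.26 | -97 [ 4.9 -0.5  1.5] 0.29 | -100 [4.3 0.5 1. ] 0.44 | 40.6
```

Clean seat at −70…−76°, contact at −88° and a steady torque ramp to 0.44 N m, so the plug is at its stop, with the alignment (−77°) matching v = 6.0. Returning the key.

```bash
python3 - <<'E'
from turn import *
manip.move_to([*p,.184],down(r(-78))); print(round(manip.get_torque()[2],2))
manip.servo_line([*p,.345],rate=.15)
q=np.array([.3617,-.2716]); y=r(-117)
manip.move_to([*q,.345],down(y)); manip.servo_line([*q,.26],rate=.15); manip.hold(.1)
f1=np.array(manip.get_contact_force())
z,f=feel_down(q,y,.25,.1765,f1,8,.006); print(z,f.round(1),manip.get_position().round(4))
s=shot("scene"); cv2.imwrite("pics/park.png",cv2.resize(s["bgr"][70:190,180:290],(550,600),interpolation=cv2.INTER_CUBIC)); print(manip.get_time())
E
```

```text
0.04
0.1765 [ 0.  -0.2 -0.2] [ 0.3617 -0.2716  0.1765]
48.95
```

View pics/park.png

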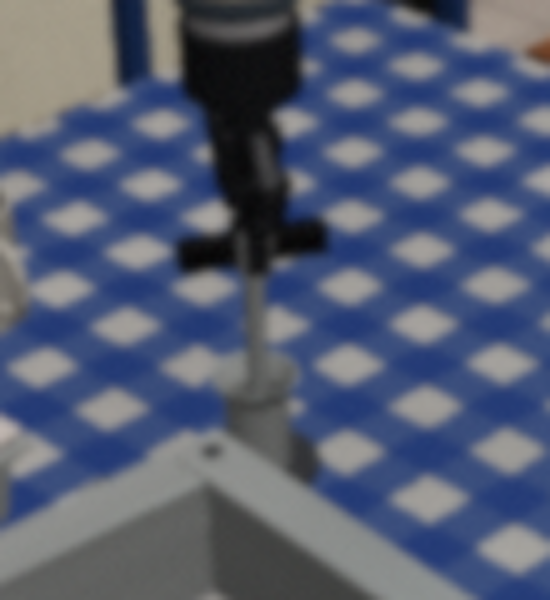

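The key's shaft stands inside the sleeve. Releasing, then re-measuring the pans.

```bash
cat >> h.py <<'E'
def handle(t,s,guess,rad=30):
    u=proj(t,[*guess[:2],.1]); 
    B=comps(masks(t)[0],(max(u[0]-rad,0),u[1]-rad,u[0]+rad,u[1]+rad),50)
    if not B: return None
    _,ce,p=min(B,key=lambda b:np.hypot(*(b[1]-u))); a,b,sz=seg(p)
    A,Bp=plane(t,a,.1),plane(t,b,.1); c0=plane(t,ce,.1); ang=np.degrees(np.arctan2(*(A-Bp)[1::-1]))
    L=np.hypot(*(A-Bp)[:2]); v=proj(s,c0)
    S=comps(masks(s)[0],(v[0]-22,v[1]-18,v[0]+22,v[1]+18),50); tr=None
    if S: q=min(S,key=lambda b:np.hypot(*(b[1]-v))); tr,e=tri(t,ce,s,q[1]); tr=(tr.round(4),round(e,4))
    return dict(c=c0.round(4),ang=round((ang+90)%180-90,1),len=round(L,3),tri=tr)
E
python3 - <<'E'
from h import *
q=[.3617,-.2716]; manip.command_gripper(.045); manip.servo_line([*q,.30],rate=.15); 
manip.move_to([.45,-.2,.35],down(np.radians(-90)))
t=shot("top"); s=shot("scene")
for g in ((.603,.370),(.438,.382),(.5645,-.414)): print(g,handle(t,s,g))
im=np.vstack([np.hstack([t["bgr"][60:300,60:460]]) ]); cv2.imwrite("pics/after_key.png",cv2.resize(np.hstack([im,s["bgr"][60:300,140:300]]),(800,343),interpolation=cv2.INTER_CUBIC)); print(manip.get_time())
E
```

```text
(0.603, 0.37) {'c': array([0.6019, 0.3688, 0.1   ]), 'ang': np.float64(-82.8), 'len': np.float64(0.08), 'tri': (array([0.6032, 0.3703, 0.095 ]), np.float64(0.0002))}
(0.438, 0.382) {'c': array([0.4504, 0.4071, 0.1   ]), 'ang': np.float64(-80.5), 'len': np.float64(0.081), 'tri': (array([0.4507, 0.4095, 0.0948]), np.float64(0.0011))}
(0.5645, -0.414) None
50.9917
```

View pics/after_key.png

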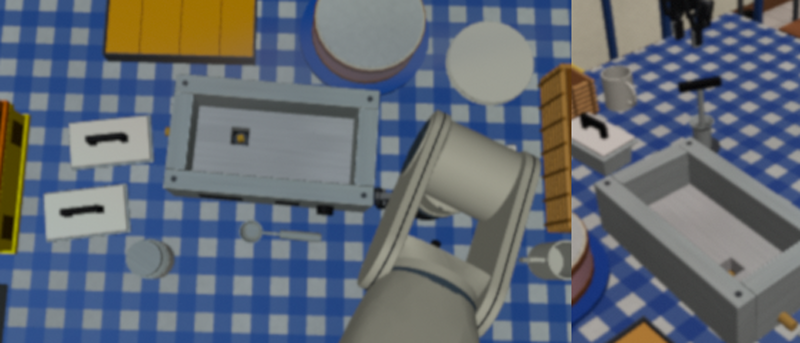

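Pan at (0.438,0.382) has been knocked to (0.4507,0.4095). The key is upright in its sleeve and the third pan is hidden by the arm. First the pan at (0.602,0.370) into the middle slot.

```bash
cat > pan.py <<'E'
from h import *
W=np.array([.6044,.0224]); YW=np.radians(-3.44)
def slot(y): return W+np.array([-np.sin(YW),np.cos(YW)])*y
def pick(c,ang,final_jaw=86.56):
    """c xy of handle, ang handle direction deg; jaw axis perpendicular"""
    y=ang+90; y=(y+90)%180-90; y=np.radians(y)
    manip.move_to([*c,.22],down(y)); manip.command_gripper(.045,40); manip.servo_line([*c,.13],rate=.12); manip.hold(.1)
    f0=np.array(manip.get_contact_force()); z,f=feel_down(c,y,.12,.096,f0,8,.008); print("down",round(z,4),f.round(1))
    manip.command_gripper(0,40); manip.command_gripper(0,90); print("w",round(manip.get_width(),4))
    manip.servo_line([*c,z+.03],rate=.06); f=manip.get_contact_force()-f0; print("lift",f.round(1)); 
    manip.servo_line([*c,.29],rate=.15); return z,f0
def place(sy,z0,f0,off=0.):
    s=slot(sy); y=np.radians(86.56)
    manip.move_to([*s,.29],down(y)); manip.servo_line([*s,z0+.072+.02],rate=.12); manip.hold(.1)
    print("hang",(manip.get_contact_force()-f0).round(1))
    return s,y
E
python3 - <<'E'
from pan import *
t=shot("top"); s=shot("scene"); h=handle(t,s,(.602,.369)); print(h)
c=(h["c"][:2]+h["tri"][0][:2])/2
z,f0=pick(c,h["ang"]); s_,y=place(0,z,f0)
z2,f=feel_down(s_,y,z+.072+.018,z+.072-.004,f0,6,.004); print(round(z,4),round(z2,4),f.round(1),manip.get_position().round(4),manip.get_time())
s=shot("scene"); cv2.imwrite("pics/pan1.png",cv2.resize(s["bgr"][100:300,130:350],(660,600),interpolation=cv2.INTER_CUBIC))
E
```

```text
{'c': array([0.602 , 0.3687, 0.1   ]), 'ang': np.float64(-82.8), 'len': np.float64(0.08), 'tri': (array([0.6032, 0.3702, 0.0951]), np.float64(0.0002))}
down 0.096 [ 0.4 -0.1 -0.5]
w 0.0132
lift [-0.3  0.2 -3.5]
hang [ 0.5 -0.  -2.5]
0.096 0.164 [-0.1  0.6  4.2] [0.6048 0.0224 0.1646] 62.5667
```

View pics/pan1.png

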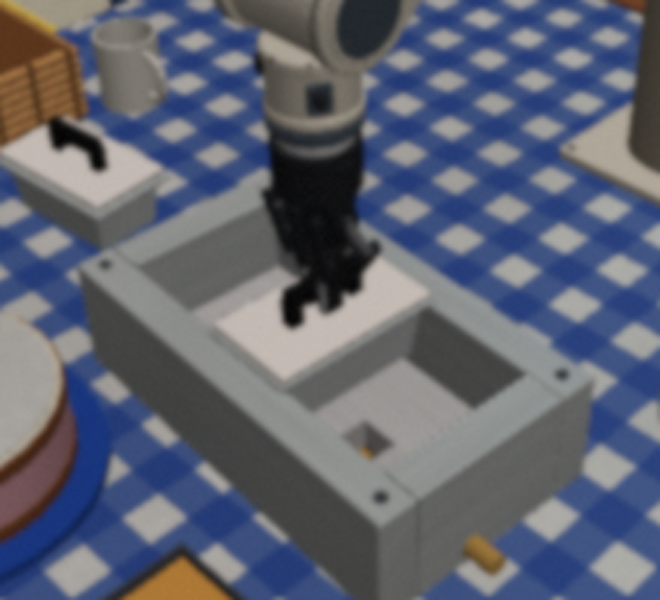

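The pan hangs level across the well's middle and is supported (the force has reversed). Press, release, then the knocked pan goes into the +y slot.

```bash
cat >> pan.py <<'E'
def seat(s,y,z,f0):
    z2,f=feel_down(s,y,z+.072+.018,z+.072-.006,f0,4,.004); print("set",round(z2,4),f.round(1))
    return z2
def press_release(s,y,z,f0):
    z3,f=feel_down(s,y,z,z-.014,f0,24,.0015); print("press",round(z3,4),f.round(1),manip.get_position().round(4))
    manip.servo_line([*s,manip.get_position()[2]],rate=.05)
    manip.command_gripper(.04); manip.servo_line([*s,.29],rate=.15)
E
python3 - <<'E'
from pan import *
s_=slot(0); y=np.radians(86.56); z2=.164
M=np.array(manip.get_contact_force()); 
f0=M-np.array([-.1,.6,4.2])
press_release(s_,y,z2,f0)
manip.move_to([.45,.05,.33],down(np.radians(60)))
t=shot("top"); s=shot("scene"); h=handle(t,s,(.4507,.4095)); print(h, handle(t,s,(.5645,-.414)))
cv2.imwrite("pics/x.png",t["bgr"])
assert h and h["len"]>.07 and h["len"]<.09
c=(h["c"][:2]+h["tri"][0][:2])/2
z,f0=pick(c,h["ang"]); s_,y=place(.11,z,f0)
z2=seat(s_,y,z,f0); np.save("f1.npy",[*f0,z2])
s=shot("scene"); print(manip.get_position().round(4),manip.get_time()); cv2.imwrite("pics/pan2.png",cv2.resize(s["bgr"][100:300,130:350],(660,600),interpolation=cv2.INTER_CUBIC))
E
```

```text
press 0.161 [-10.1   0.9  27.3] [0.6049 0.0224 0.1644]
{'c': array([0.4504, 0.4071, 0.1   ]), 'ang': np.float64(-80.5), 'len': np.float64(0.081), 'tri': (array([0.4508, 0.4094, 0.0948]), np.float64(0.0009))} {'c': array([ 0.5631, -0.4121,  0.1   ]), 'ang': np.float64(-84.8), 'len': np.float64(0.08), 'tri': (array([ 0.5644, -0.4142,  0.0954]), np.float64(0.0011))}
down 0.096 [-1.1 -0.6 -0.4]
w 0.0129
lift [-0.2 -0.9 -4.1]
hang [-0.4 -0.4 -3.9]
set 0.162 [-6.7 -0.8 16.3]
[0.6115 0.1323 0.1646] 76.2583
```

View pics/pan2.png

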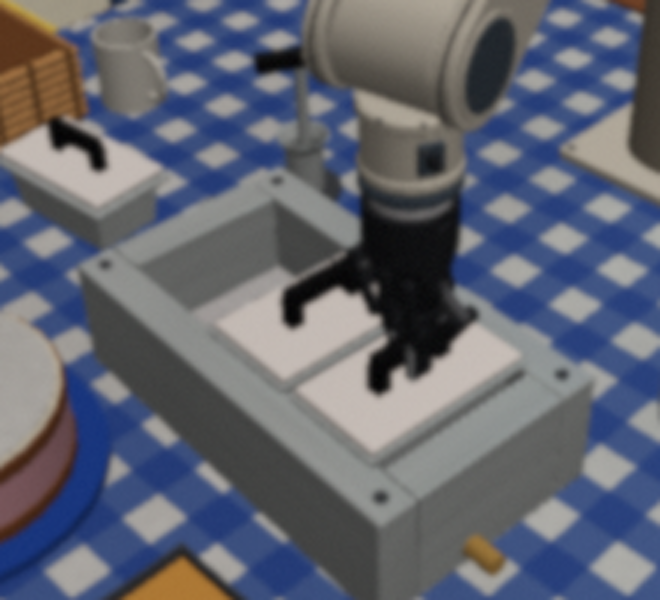

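Two pans hang side by side, level. Press, release, and fetch the third.

```bash
python3 - <<'E'
from pan import *
*f0,z2=np.load("f1.npy"); f0=np.array(f0)
press_release(slot(.11),np.radians(86.56),z2+.001,f0)
manip.move_to([.5,-.1,.33],down(np.radians(60)))
t=shot("top"); s=shot("scene"); h=handle(t,s,(.5638,-.413)); print(h)
if not(h and .07<h["len"]<.09): raise SystemExit("hidden")
c=(h["c"][:2]+h["tri"][0][:2])/2
z,f0=pick(c,h["ang"]); s_,y=place(-.11,z,f0)
z2=seat(s_,y,z,f0); np.save("f1.npy",[*f0,z2]); print(manip.get_position().round(4))
press_release(s_,y,z2+.001,f0)
manip.move_to([.4,.2,.40],down(np.radians(60)))
s=shot("scene"); print(manip.get_time()); cv2.imwrite("pics/pan3.png",cv2.resize(s["bgr"][60:300,130:390],(650,600),interpolation=cv2.INTER_CUBIC))
E
```

```text
press 0.16 [-12.3  -3.1  31.4] [0.6116 0.1323 0.1645]
{'c': array([ 0.563 , -0.4115,  0.1   ]), 'ang': np.float64(-85.7), 'len': np.float64(0.08), 'tri': (array([ 0.5645, -0.4137,  0.0957]), np.float64(0.0016))}
down 0.096 [-1.   0.4 -0.9]
w 0.013
lift [-1.8  0.3 -2.7]
hang [-1.   0.3 -2.4]
set 0.162 [-6.6  0.7 18.3]
[ 0.5984 -0.0875  0.1645]
press 0.16 [-13.5   2.5  33.6] [ 0.5984 -0.0875  0.1643]
93.1917
```

View pics/pan3.png

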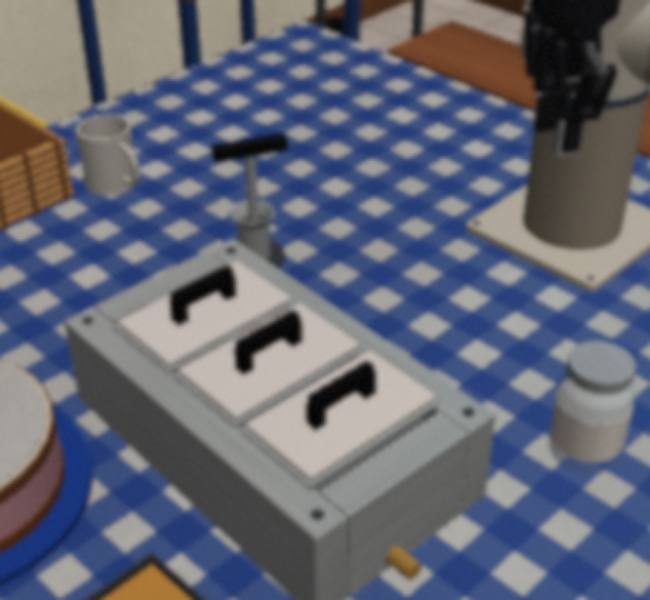

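All three pans hang side by side, and the key is upright in its stand. As an independent lid check I'll press each handle top with closed fingers (contact expected at TCP z≈0.202 if home).

```bash
python3 - <<'E'
from pan import *
manip.command_gripper(0,20); y=np.radians(86.56)
for sy in (.11,0,-.11):
    s=slot(sy); manip.move_to([*s,.24],down(y)); manip.servo_line([*s,.214],rate=.1); manip.hold(.15); f0=np.array(manip.get_contact_force()); z=.212; log=[]
    for _ in range(25):
        z-=.0012; manip.servo_line([*s,z],down(y),rate=.03); f=manip.get_contact_force()-f0; log.append((round(manip.get_position()[2]*1e3,1),round(f[2],1)))
        if f[2]>28: break
    print(sy,log[-9:]); manip.servo_line([*s,.24],rate=.12)
manip.command_gripper(.05); manip.servo_line([*s,.33],rate=.15)
manip.move_to([.2,.35,.42],down(np.radians(60))); manip.hold(.5)
t=shot("top"); s=shot("scene"); print(manip.get_time(),manip.get_contact_force())
for sy in (.11,0,-.11):
    h=handle(t,s,slot(sy),20); print(sy,slot(sy).round(4),h)
cv2.imwrite("pics/final.png",np.hstack([cv2.resize(t["bgr"][90:270,140:400],(578,400),interpolation=cv2.INTER_CUBIC),cv2.resize(s["bgr"][100:220,200:260],(200,400))]))
E
```

```text
0.11 [(np.float64(207.1), np.float64(-0.1)), (np.float64(205.9), np.float64(-0.2)), (np.float64(204.7), np.float64(-0.5)), (np.float64(203.5), np.float64(-1.3)), (np.float64(202.3), np.float64(-1.2)), (np.float64(202.0), np.float64(6.0)), (np.float64(202.0), np.float64(13.8)), (np.float64(201.9), np.float64(20.6)), (np.float64(201.8), np.float64(28.3))]
0 [(np.float64(207.1), np.float64(0.6)), (np.float64(205.9), np.float64(0.1)), (np.float64(204.7), np.float64(-0.2)), (np.float64(203.5), np.float64(1.5)), (np.float64(202.3), np.float64(0.2)), (np.float64(202.0), np.float64(6.2)), (np.float64(201.9), np.float64(15.7)), (np.float64(201.8), np.float64(23.2)), (np.float64(201.7), np.float64(30.9))]
-0.11 [(np.float64(207.1), np.float64(-0.3)), (np.float64(205.9), np.float64(-1.1)), (np.float64(204.7), np.float64(-0.1)), (np.float64(203.5), np.float64(-1.2)), (np.float64(202.3), np.float64(-0.4)), (np.float64(202.0), np.float64(6.5)), (np.float64(201.9), np.float64(14.2)), (np.float64(201.8), np.float64(23.2)), (np.float64(201.8), np.float64(30.9))]
111.975 [-0.62538063 -0.08039795  0.4107177 ]
0.11 [0.611  0.1322] {'c': array([0.6237, 0.1407, 0.1   ]), 'ang': np.float64(-2.7), 'len': np.float64(0.083), 'tri': (array([0.6219, 0.1271, 0.1383]), np.float64(0.0243))}
0 [0.6044 0.0224] {'c': array([0.6178, 0.0245, 0.1   ]), 'ang': np.float64(-3.4), 'len': np.float64(0.083), 'tri': (array([0.6151, 0.0156, 0.1415]), np.float64(0.0224))}
-0.11 [ 0.5978 -0.0874] {'c': array([ 0.6128, -0.0923,  0.1   ]), 'ang': np.float64(-3.6), 'len': np.float64(0.083), 'tri': (array([ 0.6085, -0.0956,  0.1457]), np.float64(0.0199))}
```

View pics/final.png

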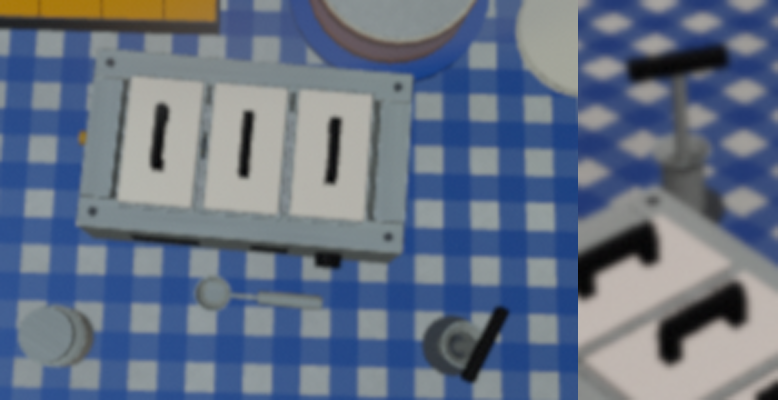

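All lids contact at exactly TCP z = 0.202 (home) and hold 28–31 N without yielding. The last picture shows three level pans, the key upright in its sleeve, and jar and spoon untouched.

```bash
python3 -c "
from rig import manip
print(manip.sign_off(),manip.get_time())"
```

```text
the job is handed in; nothing more can be done
the job is handed in; nothing more can be done
```

I handed the job in at about 112 s of robot time. The drain plug is screwed to its stop, all three pans hang level in the well with their lids home, and the key is back upright in its stand.

**Drain plug**
- I turned it in two strokes with one 90° re-seat of the key.
- On the second stroke I overran the stop. Torque peaked at about 0.57 N m, then the socket slipped around the head.
- One re-seat then failed because it was misaligned. The next seated cleanly, and in fine steps torque ramped to 0.44 N m, against about 0.14 N m in normal turning.
- The head's angle matches 6.0 rad. The plug's final state rests on that torque and angle reading only; no camera could confirm it once the pans were in.

**Pans**
- I re-measured each pan before gripping it, because one had been knocked about 30 mm aside. It was still placed correctly.
- I hung them in the well at y = +0.11, 0 and −0.11 m.

**Last checks**
- Pressing each handle with closed fingers met contact at tool height 0.202 m, as expected for a lid fully home. Each held 28–31 N without giving.
- The final pictures show three level pans, the key upright in its sleeve, and the jar and spoon where they were.
- The automatic handle check on the hung pans disagreed: heights of 0.14 m where 0.18 m was expected, with 20–24 mm mismatch between the two cameras. I discounted it, since the neighbouring handles were probably confused between views, and relied on the pressing check and the pictures.

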